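# Push a vial rack home in a clamping fixture and close the jaw on it

### The job

Push the white rack of vials along the bench, without lifting it, in between the jaw and the end stop of the aluminium clamping fixture until its long side sits flush against the back fence. Then push the sliding jaw towards the end stop until the rack is closed up snugly between the two, still flush with the fence. Nothing needs to be gripped; leave the other things on the bench where they are.

Things in the scene. Friction and masses are not known exactly. Their poses are not given: they have to be found in the camera images.
- rack: Vial rack: loose white plastic block, 90 mm (its x) by 120 mm (its y), 40 mm tall, full of small vials whose orange caps reach 50 mm above the bench (4 rows of 6, part of the rack). Origin: centre of its underside. Mass 0.3 to 0.55 kg; slides on the bench at a push of a few newtons.
- fixture: Aluminium clamping fixture, fixed to the bench, no floor (the rack slides on the bench). Origin: at bench level in the inner corner of back fence and end stop. Its x points away from the robot, into the fence; its open side is -x. The rack's place is on the -x, -y side of the corner, long side along the fence: seated rack centre at x = -45, y = -60 mm.
- fence_face (a point): Point on the back fence's face, 95 mm along the fixture's -y from the corner, 20 mm above the bench. The face is the fixture's plane x = 0; the fence is 14 mm thick, 40 mm tall, from y = -220 to +12 mm. Behind it is the jaw's guide bar, up to 45 mm farther.
- stop_face (a point): Middle of the fixed end stop's face, 28 mm out from the fence, 22 mm above the bench. The face is the fixture's plane y = 0; the stop is 12 mm thick (towards +y), 45 mm tall and reaches out from the fence to x = -55 mm.
- jaw (a joint): Travel in m of the sliding jaw, a plate facing the end stop. 0 = fully open, its clamping face 190 mm from the end stop's; grows as the jaw moves along the fixture's +y towards the stop (clear width = 0.190 - value); 0.070 when closed on the seated 120 mm rack, limit 0.090. Slides at about 4 N and stays where left. Starts with a clear width of 150 to 190 mm.
- jaw_face (a point): Middle of the jaw's clamping face (towards the end stop), 24 mm above the bench, 28 mm out from the fence. The plate is 12 mm thick (outer face 12 mm farther along the fixture's -y), reaches from the fence out to x = -55 mm, 45 mm tall. A bridge over the fence, top 53 mm high, joins it to a black carriage behind the fence.
- bottle_a: Bystander, leave alone: square clear bottle with an orange cap, 52 x 52 mm, 105 mm tall. Origin: centre of its underside.
- bottle_b: Bystander, leave alone: square clear bottle with an orange cap, 52 x 52 mm, 105 mm tall. Origin: centre of its underside.
- flask: Bystander, leave alone: conical glass flask, 72 mm across the foot, 104 mm tall. Origin: centre of its underside.
- beaker: Bystander, leave alone: empty glass beaker, 60 mm across, 75 mm tall. Origin: centre of its underside.
- jar_lid: Bystander, leave alone: blue plastic jar lid lying flat, 64 mm across, 22 mm tall. Origin: centre of its underside.
- weight: Bystander, leave alone: small steel balance weight with a knob, 32 mm across, 42 mm tall. Origin: centre of its underside.
- tip_box: Bystander, leave alone: grey pipette-tip box with a clear cover, 85 x 122 mm, 63 mm tall, no vials in it. Origin: centre of its underside.
There are look-alikes about, which are no part of the job. What is shaped like the rack but pink or red is not meant.

How it is judged:
By the outcome, as a careful person would: the job done as asked, in the order asked, and still so for the second after the job is handed in, with the robot touching nothing.
It also fails if it takes over 51 s, if anything falls off the work surface, if the arm or the gripper's body presses on something with over 40 N, if the wrist force passes 120 N, or if a joint passes its speed limit or range.

### The arm

A 7-joint arm with a two-finger parallel gripper is mounted at the origin on the work surface. World frame = base frame: x ahead of the robot, y to its left, z up, the work surface at z = 0. Lengths are in mm, angles in rad, forces in N, time in s.
With the tool pointing down it reaches from about 425 to 875 mm from the base axis. Payload 8.4 kg.
Tool frame: the origin (TCP) lies at the very end of the fingers, on their centre line; the grasp point (between the pads) lies 19 mm behind it; z points along the fingers, y is the line along which they close (so a half turn about z gives the same grasp; the last joint's range is limited). The gripper opens to 87 mm and grips with 3 to 60 N. Pads are 19 mm wide; open, the fingers measure 117 mm over their backs; the gripper's body (75 mm by 190 mm) begins 51 mm behind the grasp point.
Start: joints at [1.179, 0.333, 0.04, 1.465, -0.013, 1.343, -0.059], TCP at [187.59, -622.313, 222.546] pointing down, gripper open.
Joint ranges: [-2.58, 2.58], [-0.38, 2.09], [-1.3, 1.39], [0.25, 2.4], [-1.5, 4.64], [0.08, 2.09], [-2.65, 2.65]. Speed limits (rad/s): [2.22, 2.22, 2.79, 2.79, 3.14, 3.14, 3.14].

### API

Orientations are given as a unit quaternion [w, x, y, z].
In Python, from workcell import env gives the robot as it stands.
- The arm moves only by the tool apply_moves, never from a script. Its argument "deltas" is one flat list of numbers, 6 for each row, row after row: the shift along the tool's x, y, z in m, then the turn, a rotation vector about the tool's x, y, z in degrees. In form: [tx, ty, tz, ax, ay, az, tx, ty, tz, ax, ay, az, ...]. A call has 1 to 20 rows; each row shifts and turns the commanded pose from where the row before left it, along the tool's axes as they then stand; what a row does not reach is not made up. A row lasts 1/12 s, in which the tool goes at most 41.7 mm and 7.16 degrees, less where a joint would pass 70% of its speed; a pose out of reach is approached as far as the arm can. A call with a gripper value outside its range is refused whole. "gripper" is the opening in per cent of the stroke, from 0 (shut) to 100 (fully open), set as the call begins (left out, the last holds). The fingers move at their own pace and stop on an object; "squeeze" is the grip in N (left out, the last holds). Time passes only in rows, so rows that do not move let the fingers close. It gives the time, the measured TCP pose, the force, the opening and the grip force at its end, in the units of the state.
- env.get_obs(): the state, without advancing time (a new reading comes with each control period).
- env.capture(name): name is "side" or "top"; returns a dict with "img" (384x512x3 uint8, red, green, blue), "camera_matrix" (3x3 intrinsics, pixels), "origin" and "rotation" of the camera in the world. Camera axes: x right, y down, z forward; pixel columns grow to the right and rows downward; lengths in mm; the calibration is good to about 2 mm. A picture is of the moment at which its call begins. There is no depth.
- env.job_done(): hands the job in; it is judged then, once.
The state is a dict: "time": time; "joints": joint angles; "dq": joint speeds; "tau": joint torques, N m; "tool_pos": TCP position; "ee_rot": TCP orientation; "wrist_force": force on the tool from outside, world axes, zero at the start; "wrist_torque": the same for the moment, N m; "gripper_width": finger opening in mm; "grip_force": force on a finger pad.
Only numpy, scipy, OpenCV 4.12 (cv2) and the standard library are available. Lean on these libraries where they do the work, as an engineer would, in place of code of your own. Each camera call takes 0.05 s, during which the arm holds its last target. There are 200 camera calls.

## Working session

There is one attempt and no reset: what is moved stays moved. The work goes in short steps, Python scripts to look and compute and a tool call to move; the robot and the scene stay as the last step left them, time stands still between calls to the robot, and variables do not carry over. Pictures are saved under pics/ and viewed, at most 10 in all, crops included, and the job is handed in when it is done.

Besides the shell and the picture viewer there is one more tool, called after "Call:" by a JSON object that holds its "method" and its "body", one argument or row to a line. apply_moves: Moves the arm, as the interface text tells. Its arguments: {"type":"object","properties":{"deltas":{"type":"array"},"gripper":{"type":"number"},"squeeze":{"type":"number"}},"required":["deltas"]}

```bash
mkdir -p pics; cat > h.py <<'E'
import numpy as np, cv2
from workcell import env
def cap(n,f):
    c=env.capture(n); cv2.imwrite('pics/'+f,cv2.cvtColor(c['img'],cv2.COLOR_RGB2BGR)); 
    np.savez('pics/'+f+'.npz',**{k:np.array(v) for k,v in c.items()}); return c
def load(f): return np.load('pics/'+f+'.npz')
def px2w(c,u,v,z):
    d=np.array(c['rotation'])@np.linalg.solve(np.array(c['camera_matrix']),[u,v,1.]); o=np.array(c['origin'])
    return o+d*(z-o[2])/d[2]
def w2px(c,p):
    q=np.array(c['camera_matrix'])@(np.array(c['rotation']).T@(np.array(p,float)-c['origin'])); return q[:2]/q[2]
E
python3 - <<'E'
from h import *
for n in('top','side'):
    c=cap(n,n+'0.png'); print(n,c['origin'],c['rotation'])
o=env.get_obs();print(o['tool_pos'],o['ee_rot'],o['time'])
E
python3 -c "
import cv2
for n in('top','side'):
    cv2.imwrite(f'pics/{n}0b.png',cv2.resize(cv2.imread(f'pics/{n}0.png'),(800,600),interpolation=cv2.INTER_CUBIC))"
```

```text
top [ 445.07842761   41.61065765 1090.4268046 ] [-0.04740133  0.7146304  -0.69667716  0.04119995]
side [-20.20796521 832.74507469 955.38137058] [ 0.12415956 -0.31055011  0.86324181 -0.37809603]
[ 187.48818918 -621.92435283  221.72303138] [-7.28191561e-04  9.89300445e-01  1.45890633e-01 -1.48182792e-04] 0.1
```

View pics/top0b.png

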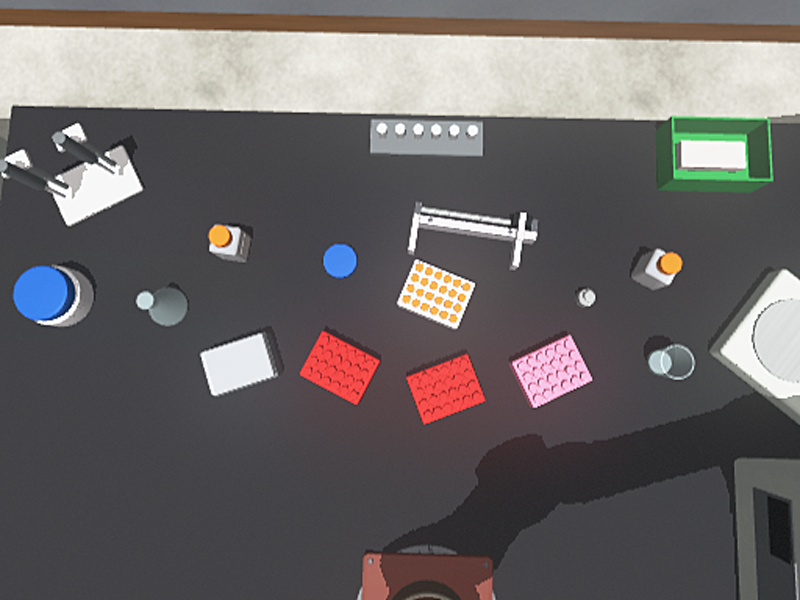

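View pics/side0b.png

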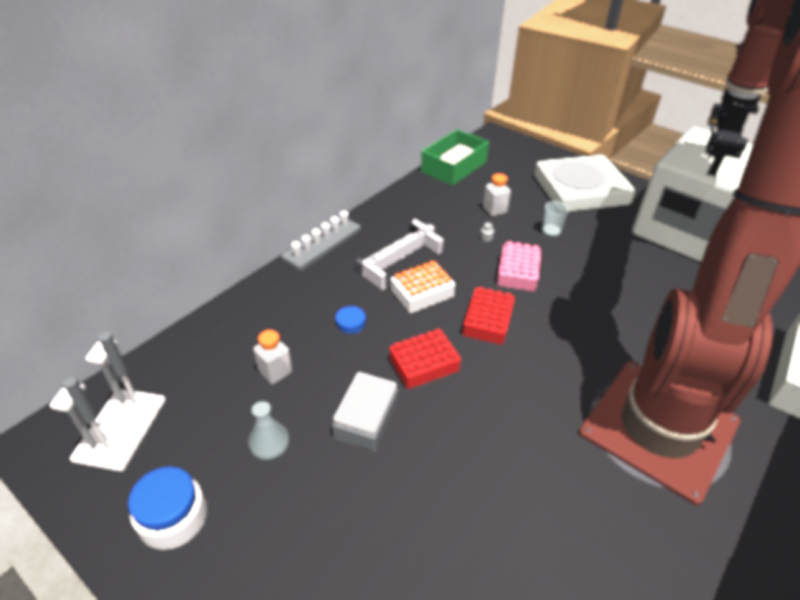

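The rack meant is the white one with orange caps at top (437,294) and side (423,285) in the 800x600 views. The look-alikes are two red racks at (340,366) and (446,388), a pink rack at (551,371), and the white tip box at (239,364), which has no vials. The fixture's end stop is at (415,228) and its jaw at (518,240). I'll confirm this with an enlarged crop.

```bash
python3 - <<'E'
s=open('h.py').read()
s=s.replace("from workcell","from scipy.spatial.transform import Rotation as Ro\nfrom workcell").replace("np.array(c['rotation'])","R(c)")
s+="""
def R(c):
    w,x,y,z=c['rotation']; return Ro.from_quat([x,y,z,w]).as_matrix()
"""
open('h.py','w').write(s)
E
python3 - <<'E'
from h import *
im=cv2.imread('pics/top0.png')
x0,y0,w,h=240,115,120,105
cr=cv2.resize(im[y0:y0+h,x0:x0+w],None,fx=5.7,fy=5.7,interpolation=cv2.INTER_CUBIC)
cv2.imwrite('pics/crop0.png',cr)
c=load('top0.png')
print(w2px(c,[0,0,0]), px2w(c,437*.64,294*.64,40))
hsv=cv2.cvtColor(im,cv2.COLOR_BGR2HSV)
m=cv2.inRange(hsv,(8,120,120),(25,255,255)); 
n,l,st,ce=cv2.connectedComponentsWithStats(m)
P=np.array([px2w(c,*ce[i],50) for i in range(1,n) if 250<ce[i][0]<310 and 160<ce[i][1]<215])
print(len(P),P.mean(0)); r=cv2.minAreaRect(P[:,:2].astype(np.float32)); print(r)
E
```

```text
[273.13773265 396.84082993] [578.72204378  -5.23355675  40.        ]
24 [580.81174576  -2.18899088  50.        ]
((580.9969482421875, -2.1139373779296875), (92.72886657714844, 62.830440521240234), 68.76349639892578)
```

View pics/crop0.png

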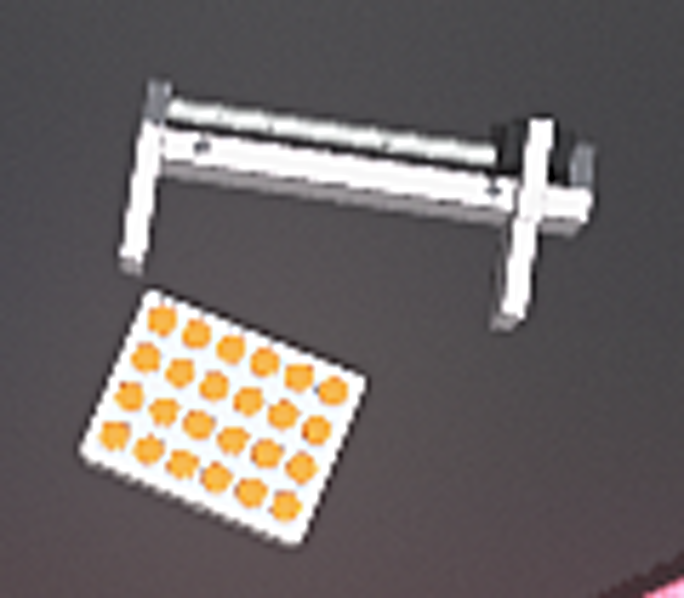

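The crop shows the white rack with 24 orange caps, its corners at (150,290), (368,378), (300,545) and (83,455). The fence front edge runs from (165,165) to (505,207), the stop's inner edge goes through (147,262), and the jaw's inner edge goes from (515,225) to (495,318).

```bash
python3 - <<'E'
from h import *
c=load('top0.png'); W=lambda u,v,z: px2w(c,240+(u+.5)/5.7-.5,115+(v+.5)/5.7-.5,z)
f1,f2=W(165,165,40),W(505,207,40); print('fence',f1,f2)
s1,s2=W(162,150,45),W(147,260,45); print('stop inner',s1,s2, 'outer',W(122,258,45))
j1,j2=W(514,225,45),W(495,318,45); print('jaw inner',j1,j2,'outer',W(520,322,45))
d=f1-f2; yaw=np.arctan2(-d[0],d[1]); print('yaw',np.degrees(yaw))
ex=np.array([np.cos(yaw),np.sin(yaw)]); ey=np.array([-ex[1],ex[0]])
fx=np.mean([f1[:2]@ex,f2[:2]@ex]); sy=np.mean([s1[:2]@ey,s2[:2]@ey])
print('sy',s1[:2]@ey,s2[:2]@ey,'tipx',s2[:2]@ex-fx)
O=fx*ex+sy*ey; print('O',O)
for j in(j1,j2):print('jaw',(j[:2]-O)@ex,(j[:2]-O)@ey)
rc=[W(150,290,40),W(368,378,40),W(300,545,40),W(83,455,40)]
rc=np.array(rc)[:,:2]; print([np.linalg.norm(rc[i]-rc[i-1]) for i in range(4)],rc.mean(0))
e=rc[0]-rc[1]; e2=rc[3]-rc[2]; print('rack yaw',[np.degrees(np.arctan2(-q[0],q[1])) for q in(e,e2)])
print('rack in fix',[( (p-O)@ex,(p-O)@ey) for p in [*rc,rc.mean(0)]])
E
```

```text
fence [708.63746282  29.63278552  40.        ] [ 690.96386039 -143.53691249   40.        ]
stop inner [715.14352183  31.39120084  45.        ] [658.10678347  37.64982129  45.        ] outer [658.8255657   50.28882306  45.        ]
jaw inner [ 680.61971831 -147.21891288   45.        ] [ 632.73821066 -137.79284065   45.        ] outer [ 631.00977285 -150.33305712   45.        ]
yaw -5.827398098619701
sy 103.8389493298675 104.27417140016259 tipx -51.0835363813884
O [708.9042395   32.24671994]
jaw -9.916845396344174 -181.40998781663174
jaw -58.50796260402688 -176.8941333868144
[np.float64(90.50651253588777), np.float64(118.49633543124068), np.float64(91.08024673171614), np.float64(117.26827238408077)] [580.14635522  -3.4780265 ]
rack yaw [np.float64(-20.898438794565763), np.float64(-21.17967961336351)]
rack in fix [(np.float64(-65.20766116024171), np.float64(-3.139828491299524)), (np.float64(-96.01866255842731), np.float64(-117.56038478899504)), (np.float64(-183.8409917559638), np.float64(-93.41810156992454)), (np.float64(-152.7938550161721), np.float64(19.665597556906448)), (np.float64(-124.46529262270124), np.float64(-48.61317932332816))]
```

Call:
{"method": "apply_moves", "body": {
  "deltas": [0.02775, -0.029, 0, 0, 0, 0, 0.02775, -0.029, 0, 0, 0, 0, 0.02775, -0.029, 0, 0, 0, 0, 0.02775, -0.029, 0, 0, 0, 0, 0.02775, -0.029, 0, 0, 0, 0, 0.02775, -0.029, 0, 0, 0, 0, 0.02775, -0.029, 0, 0, 0, 0, 0.02775, -0.029, 0, 0, 0, 0, 0.02775, -0.029, 0, 0, 0, 0, 0.02775, -0.029, 0, 0, 0, 0, 0.02775, -0.029, 0, 0, 0, 0, 0.02775, -0.029, 0, 0, 0, 0, 0.02775, -0.029, 0, 0, 0, 0, 0.02775, -0.029, 0, 0, 0, 0, 0.02775, -0.029, 0, 0, 0, 0, 0.02775, -0.029, 0, 0, 0, 0, 0.02775, -0.029, 0, 0, 0, 0, 0.02775, -0.029, 0, 0, 0, 0, 0, 0, 0, 0, 0, 7, 0, 0, 0, 0, 0, 7],
  "gripper": 45,
  "squeeze": 40
}}

```text
time: 1.77
tool_pos: [515.4, 24.7, 222.1]
ee_rot: [-0.001, 1.0, 0.024, -0.0]
wrist_force: [0.2, -0.4, -0.0]
gripper_width: 39.2
grip_force: 0.0
```

```bash
cat >> h.py <<'E'
def state():
    o=env.get_obs(); w,x,y,z=o['ee_rot']; M=Ro.from_quat([x,y,z,w]).as_matrix()
    print('t',round(o['time'],2),'tcp',np.round(o['tool_pos'],1),'yaw',round(np.degrees(np.arctan2(M[1,0],M[0,0])),1),'tilt',np.round(M[:2,2],3),'F',np.round(o['wrist_force'],1),'w',round(o['gripper_width'],1)); return np.array(o['tool_pos']),M
def to(x,y,z,yaw):
    p,M=state(); y0=np.degrees(np.arctan2(M[1,0],M[0,0]))
    print('tool shift mm',np.round(M.T@(np.array([x,y,z])-p),1),'az',round(y0-yaw,1))
E
python3 -c "
from h import *
to(513,22,12,-21)"
```

```text
t 1.77 tcp [515.4  24.7 222.1] yaw 2.8 tilt [-0.001  0.001] F [ 0.2 -0.4 -0. ] w 39.2
tool shift mm [ -2.4   2.9 210.1] az 23.8
```

Call:
{"method": "apply_moves", "body": {
  "deltas": [0, 0.003, 0.035, 0, 0, 4, 0, 0, 0.035, 0, 0, 4, 0, 0, 0.035, 0, 0, 4, 0, 0, 0.035, 0, 0, 4, 0, 0, 0.035, 0, 0, 4, 0, 0, 0.035, 0, 0, 4, 0, 0, 0, 0, 0, 0]
}}

```text
time: 2.35
tool_pos: [510.3, 18.2, 6.5]
ee_rot: [0.001, 0.983, -0.186, -0.005]
wrist_force: [-2.2, -0.4, -0.5]
gripper_width: 39.2
grip_force: 0.0
```

Call:
{"method": "apply_moves", "body": {
  "deltas": [0.005, 0, 0, 0, 0, 0, 0.005, 0, 0, 0, 0, 0, 0.005, 0, 0, 0, 0, 0, 0.005, 0, 0, 0, 0, 0, 0.005, 0, 0, 0, 0, 0, 0.005, 0, 0, 0, 0, 0, 0.005, 0, 0, 0, 0, 0, 0.005, 0, 0, 0, 0, 0, 0.005, 0, 0, 0, 0, 0]
}}

```text
time: 3.1
tool_pos: [557.7, 2.2, 12.6]
ee_rot: [0.0, 0.983, -0.184, -0.0]
wrist_force: [-4.1, 1.3, 2.5]
gripper_width: 39.3
grip_force: 1.9
```

```bash
python3 - <<'E'
from h import *
state(); c=cap('top','top1.png'); im=cv2.imread('pics/top1.png')
cv2.imwrite('pics/crop1.png',cv2.resize(im[110:250,220:380],None,fx=4,fy=4,interpolation=cv2.INTER_CUBIC))
c=cap('side','side1.png'); im=cv2.imread('pics/side1.png')
cv2.imwrite('pics/crop1s.png',cv2.resize(im[120:220,210:330],None,fx=5,fy=5,interpolation=cv2.INTER_CUBIC))
a=cv2.imread('pics/crop1.png');b=cv2.imread('pics/crop1s.png')
cv2.imwrite('pics/both1.png',np.vstack([cv2.resize(a,(480,420)),np.zeros((0,480,3),np.uint8)])) 
h=np.hstack([cv2.resize(a,(400,350)),cv2.resize(b,(400,350))]);cv2.imwrite('pics/both1.png',h)
E
```

```text
t 3.1 tcp [557.7   2.2  12.6] yaw -21.2 tilt [-0.  0.] F [-4.1  1.3  2.5] w 39.3
```

View pics/both1.png

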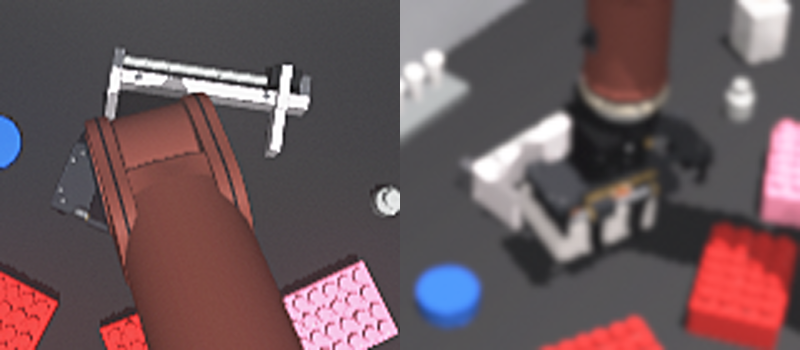

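Call:
{"method": "apply_moves", "body": {
  "deltas": [0.005, 0.0017, 0, 0, 0, 0, 0.005, 0.0017, 0, 0, 0, 0, 0.005, 0.0017, 0, 0, 0, 0, 0.005, 0.0017, 0, 0, 0, 0, 0.005, 0.0017, 0, 0, 0, 0, 0.0022, 0.0032, 0, 0, 0, -3, 0.0022, 0.0032, 0, 0, 0, -3, 0.0022, 0.0032, 0, 0, 0, -3, 0.0022, 0.0032, 0, 0, 0, -3, 0.0022, 0.0032, 0, 0, 0, -3, 0, 0, 0, 0, 0, 0]
}}

```text
time: 4.12
tool_pos: [584.6, -34.5, 12.6]
ee_rot: [0.0, 0.999, -0.054, 0.0]
wrist_force: [-0.7, -0.4, -0.7]
gripper_width: 39.2
grip_force: 0.0
```

```bash
python3 - <<'E'
from h import *
p,M=state(); O=np.array([708.9,32.2]); a=np.radians(-6); ex=np.array([np.cos(a),np.sin(a)]);ey=np.array([-ex[1],ex[0]])
print('tcp in fix',(p[:2]-O)@ex,(p[:2]-O)@ey)
E
```

```text
t 4.12 tcp [584.6 -34.5  12.6] yaw -6.2 tilt [ 0.001 -0.001] F [-0.7 -0.4 -0.7] w 39.2
tcp in fix -116.69509923346943 -79.29118633781731
```

Call:
{"method": "apply_moves", "body": {
  "deltas": [0.003, 0, 0, 0, 0, 0, 0.003, 0, 0, 0, 0, 0, 0.003, 0, 0, 0, 0, 0, 0.003, 0, 0, 0, 0, 0, 0.002, 0, 0, 0, 0, 0]
}}

```text
time: 4.53
tool_pos: [598.2, -34.1, 12.5]
ee_rot: [-0.0, 0.999, -0.054, 0.0]
wrist_force: [-3.1, 0.4, 0.4]
gripper_width: 39.0
grip_force: 1.3
```

Call:
{"method": "apply_moves", "body": {
  "deltas": [0.0015, 0, 0, 0, 0, 0, 0.001, 0, 0, 0, 0, 0]
}}

```text
time: 4.7
tool_pos: [600.5, -34.4, 12.5]
ee_rot: [-0.0, 0.999, -0.054, -0.0]
wrist_force: [-3.3, 1.2, 0.9]
gripper_width: 39.1
grip_force: 1.2
```

Call:
{"method": "apply_moves", "body": {
  "deltas": [0.001, 0, 0, 0, 0, 0, 0.001, 0, 0, 0, 0, 0]
}}

```text
time: 4.87
tool_pos: [602.3, -34.7, 12.5]
ee_rot: [-0.0, 0.999, -0.054, -0.0]
wrist_force: [-1.7, -0.8, -0.4]
gripper_width: 39.4
grip_force: 0.8
```

Call:
{"method": "apply_moves", "body": {
  "deltas": [0.001, 0, 0, 0, 0, 0, 0.001, 0, 0, 0, 0, 0, 0.001, 0, 0, 0, 0, 0]
}}

```text
time: 5.12
tool_pos: [603.6, -35.0, 12.4]
ee_rot: [0.0, 0.999, -0.054, -0.002]
wrist_force: [-14.0, 1.9, 11.5]
gripper_width: 38.9
grip_force: 7.0
```

Call:
{"method": "apply_moves", "body": {
  "deltas": [0.001, 0, 0, 0, 0, 0, 0.001, 0, 0, 0, 0, 0]
}}

```text
time: 5.28
tool_pos: [603.6, -34.9, 12.4]
ee_rot: [0.0, 0.999, -0.054, -0.004]
wrist_force: [-23.9, 1.8, 20.1]
gripper_width: 38.8
grip_force: 12.0
```

Call:
{"method": "apply_moves", "body": {
  "deltas": [-0.01, 0, 0, 0, 0, 0, -0.03, 0, 0, 0, 0, 0, 0, 0, -0.04, 0, 0, 0, 0, 0, -0.04, 0, 0, 0, 0.022, 0.0285, 0, 0, 0, 0, 0.022, 0.0285, 0, 0, 0, 0, 0.022, 0.0285, 0, 0, 0, 0, 0.022, 0.0285, 0, 0, 0, 0, 0.022, 0.0285, 0, 0, 0, 0, 0, 0, 0, 0, 0, 0],
  "gripper": 0
}}

```text
time: 6.12
tool_pos: [663.3, -194.0, 92.1]
ee_rot: [0.002, 0.998, -0.058, 0.001]
wrist_force: [-1.2, -2.9, -1.0]
gripper_width: 0.9
grip_force: 0.0
```

```bash
python3 - <<'E'
from h import *
p,M=state(); cap('top','top2.png'); cap('side','side2.png')
a=cv2.imread('pics/top2.png')[115:205,245:365];b=cv2.imread('pics/side2.png')[120:210,210:330]
cv2.imwrite('pics/both2.png',np.vstack([cv2.resize(q,(400,300),interpolation=cv2.INTER_CUBIC) for q in(a,b)]))
E
```

```text
t 6.12 tcp [ 663.3 -194.    92.1] yaw -6.7 tilt [ 0.002 -0.004] F [-1.2 -2.9 -1. ] w 0.9
```

View pics/both2.png

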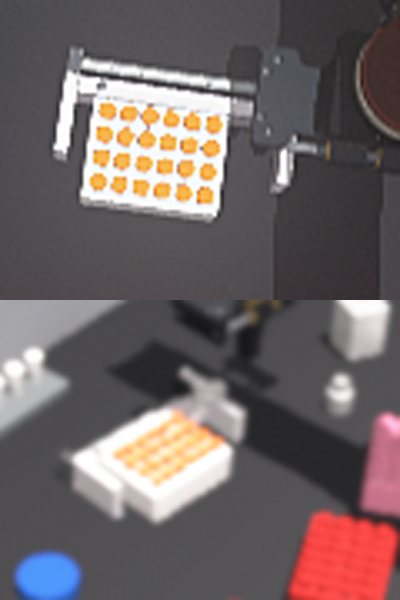

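The rack is against the fence, with a gap of about 9 mm to the stop at left. The jaw is still open at (285,165), so next I close it.

Call:
{"method": "apply_moves", "body": {
  "deltas": [-0.003, 0, 0.035, 0, 0, 0, -0.003, 0, 0.035, 0, 0, 0, 0, 0, 0, 0, 0, 0, 0, -0.005, 0, 0, 0, 0, 0, -0.005, 0, 0, 0, 0, 0, -0.005, 0, 0, 0, 0, 0, -0.005, 0, 0, 0, 0, 0, -0.004, 0, 0, 0, 0, 0, -0.004, 0, 0, 0, 0, 0, -0.004, 0, 0, 0, 0, 0, -0.004, 0, 0, 0, 0],
  "squeeze": 60
}}

```text
time: 7.13
tool_pos: [660.0, -148.6, 23.4]
ee_rot: [0.0, 0.999, -0.055, 0.001]
wrist_force: [1.9, -3.9, 3.4]
gripper_width: 0.7
grip_force: 2.5
```

Call:
{"method": "apply_moves", "body": {
  "deltas": [0, -0.004, 0, 0, 0, 0, 0, -0.004, 0, 0, 0, 0, 0, -0.004, 0, 0, 0, 0, 0, -0.004, 0, 0, 0, 0, 0, -0.004, 0, 0, 0, 0, 0, -0.004, 0, 0, 0, 0]
}}

```text
time: 7.63
tool_pos: [662.2, -124.1, 22.5]
ee_rot: [-0.0, 0.999, -0.054, 0.0]
wrist_force: [3.2, -5.6, 3.0]
gripper_width: 0.3
grip_force: 2.4
```

```bash
python3 - <<'E'
from h import *
p,M=state(); O=np.array([708.9,32.2]); a=np.radians(-6); ex=np.array([np.cos(a),np.sin(a)]);ey=np.array([-ex[1],ex[0]])
print('tcp in fix',(p[:2]-O)@ex,(p[:2]-O)@ey)
E
```

```text
t 7.63 tcp [ 662.2 -124.1   22.5] yaw -6.2 tilt [0. 0.] F [ 3.2 -5.6  3. ] w 0.3
tcp in fix -30.145745593522587 -160.29720770874235
```

Call:
{"method": "apply_moves", "body": {
  "deltas": [0, -0.003, 0, 0, 0, 0, 0, -0.003, 0, 0, 0, 0, 0, -0.002, 0, 0, 0, 0, 0, -0.002, 0, 0, 0, 0]
}}

```text
time: 7.97
tool_pos: [663.2, -115.4, 22.5]
ee_rot: [0.001, 0.999, -0.055, 0.0]
wrist_force: [3.2, -8.0, 3.9]
gripper_width: 0.4
grip_force: 3.9
```

Call:
{"method": "apply_moves", "body": {
  "deltas": [0, -0.0015, 0, 0, 0, 0, 0, -0.0015, 0, 0, 0, 0]
}}

```text
time: 8.13
tool_pos: [663.5, -112.5, 22.5]
ee_rot: [0.001, 0.999, -0.055, 0.0]
wrist_force: [2.5, -8.8, 2.7]
gripper_width: 0.8
grip_force: 3.8
```

Call:
{"method": "apply_moves", "body": {
  "deltas": [0, -0.001, 0, 0, 0, 0, 0, -0.001, 0, 0, 0, 0]
}}

```text
time: 8.3
tool_pos: [663.8, -110.5, 22.5]
ee_rot: [0.001, 0.999, -0.055, 0.0]
wrist_force: [2.8, -7.6, 3.1]
gripper_width: 0.6
grip_force: 3.7
```

Call:
{"method": "apply_moves", "body": {
  "deltas": [0, -0.001, 0, 0, 0, 0, 0, -0.001, 0, 0, 0, 0]
}}

```text
time: 8.47
tool_pos: [664.0, -108.6, 22.5]
ee_rot: [0.001, 0.998, -0.055, 0.0]
wrist_force: [2.8, -7.8, 3.4]
gripper_width: 0.7
grip_force: 3.7
```

Call:
{"method": "apply_moves", "body": {
  "deltas": [0, -0.001, 0, 0, 0, 0, 0, -0.001, 0, 0, 0, 0]
}}

```text
time: 8.63
tool_pos: [664.2, -106.6, 22.5]
ee_rot: [0.001, 0.998, -0.055, 0.0]
wrist_force: [3.5, -6.9, 3.9]
gripper_width: 0.3
grip_force: 3.6
```

Call:
{"method": "apply_moves", "body": {
  "deltas": [0, -0.001, 0, 0, 0, 0, 0, -0.001, 0, 0, 0, 0]
}}

```text
time: 8.8
tool_pos: [664.5, -105.0, 22.5]
ee_rot: [0.001, 0.998, -0.055, 0.0]
wrist_force: [2.5, -10.1, 3.3]
gripper_width: 0.5
grip_force: 5.2
```

Call:
{"method": "apply_moves", "body": {
  "deltas": [0, -0.001, 0, 0, 0, 0, 0, -0.001, 0, 0, 0, 0]
}}

```text
time: 8.97
tool_pos: [664.5, -105.0, 22.5]
ee_rot: [0.002, 0.998, -0.055, 0.0]
wrist_force: [2.7, -15.1, 3.9]
gripper_width: 0.4
grip_force: 7.3
```

Call:
{"method": "apply_moves", "body": {
  "deltas": [0, -0.001, 0, 0, 0, 0, 0, -0.001, 0, 0, 0, 0]
}}

```text
time: 9.13
tool_pos: [664.5, -104.9, 22.5]
ee_rot: [0.003, 0.998, -0.056, 0.0]
wrist_force: [1.3, -19.0, 4.0]
gripper_width: 0.8
grip_force: 9.5
```

Call:
{"method": "apply_moves", "body": {
  "deltas": [0, 0.01, 0, 0, 0, 0, 0, 0.03, 0, 0, 0, 0, 0, 0.02, -0.04, 0, 0, 0, 0, 0.02, -0.04, 0, 0, 0, 0, 0.041, 0, 0, 0, 0, 0, 0.041, 0, 0, 0, 0, 0, 0.041, 0, 0, 0, 0, 0, 0, 0, 0, 0, 0]
}}

```text
time: 9.8
tool_pos: [639.0, -308.9, 95.6]
ee_rot: [0.002, 0.998, -0.059, -0.002]
wrist_force: [-1.0, -2.9, -0.8]
gripper_width: 0.3
grip_force: 0.0
```

```bash
python3 - <<'E'
from h import *
p,M=state(); cap('top','top3.png'); cap('side','side3.png')
a=cv2.imread('pics/top3.png')[120:195,250:350];b=cv2.imread('pics/side3.png')[130:205,215:315]
cv2.imwrite('pics/both3.png',np.hstack([cv2.resize(q,(400,300),interpolation=cv2.INTER_CUBIC) for q in(a,b)]))
E
```

```text
t 9.8 tcp [ 639.  -308.9   95.6] yaw -6.8 tilt [-0.004 -0.003] F [-1.  -2.9 -0.8] w 0.3
```

View pics/both3.png

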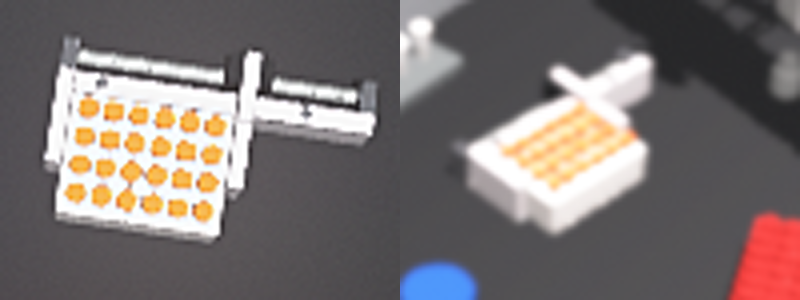

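The rack is now closed between the stop at (55,120) and the jaw at (242,140). I'll compare the cap positions with the earlier pictures to check that it's still flush.

```bash
python3 - <<'E'
from h import *
O=np.array([708.9,32.2]); a=np.radians(-6); ex=np.array([np.cos(a),np.sin(a)]);ey=np.array([-ex[1],ex[0]])
for f in('top2.png','top3.png'):
    c=load(f); hsv=cv2.cvtColor(cv2.imread('pics/'+f),cv2.COLOR_BGR2HSV)
    m=cv2.inRange(hsv,(8,120,120),(25,255,255)); n,l,st,ce=cv2.connectedComponentsWithStats(m)
    P=np.array([px2w(c,*ce[i],50)[:2] for i in range(1,n) if 255<ce[i][0]<315 and 130<ce[i][1]<185 and st[i][4]>3])-O
    F=np.c_[P@ex,P@ey]; r=cv2.minAreaRect(F.astype(np.float32)); print(len(P),F.mean(0),r)
    G=F[np.argsort(-F[:,0])]
    for k in range(4): 
        g=G[6*k:6*k+6]; print(k,np.degrees(np.polyfit(g[:,1],g[:,0],1)[0]), g[:,0].mean())
E
```

```text
24 [-43.27787331 -73.76929001] ((-43.23246765136719, -74.05514526367188), (92.75761413574219, 62.76693344116211), 89.78721618652344)
0 0.2599195735931328 -12.046385612379494
1 0.4652358716280405 -32.815298989053325
2 0.2716011398064514 -53.75960795424525
3 0.31052812178124556 -74.49020069703626
24 [-42.12916436 -58.01623241] ((-42.17678451538086, -57.999122619628906), (92.67840576171875, 63.34416580200195), 89.30039978027344)
0 1.0935945140350265 -10.921968377759896
1 1.1944886436396862 -31.714434644494418
2 1.1164951099890317 -52.45875299513728
3 0.981878842393933 -73.42150141848867
```

```bash
python3 - <<'E'
from h import *
O=np.array([708.9,32.2]); a=np.radians(-6); ex=np.array([np.cos(a),np.sin(a)]);ey=np.array([-ex[1],ex[0]])
c=load('top0.png'); g=cv2.cvtColor(cv2.imread('pics/top0.png'),cv2.COLOR_BGR2GRAY).astype(float)
print(g[134:156,300].astype(int))
for name,dv0,z,s in(('back',-3.5,40,1),('front',2.5,40,-1),('bottom',5.,2,-1)):
    L=[]
    for u in range(274,322):
        vc=115+(148+(u-268.5)*(190-148)/(329-268.5))/5.7   # band centre
        vv=np.arange(vc+dv0-2,vc+dv0+2.01,.1); col=np.interp(vv,np.arange(g.shape[0]),g[:,u])
        d=s*np.gradient(col); d=np.clip(d,0,None)
        L.append(px2w(c,u,(d*vv).sum()/max(d.sum(),1e-9),z)[:2]-O)
    L=np.array(L);F=np.c_[L@ex,L@ey]
    k=np.polyfit(F[:,1],F[:,0],1); r=F[:,0]-np.polyval(k,F[:,1]); ok=abs(r)<1.5; k=np.polyfit(F[ok,1],F[ok,0],1)
    print(name,ok.sum(),'slope deg',np.degrees(k[0]),'x at y=-60',np.polyval(k,-60),'rms',r[ok].std())
E
```

```text
[ 77  71  98 195 246 216 105  41 219 255 248 249 251 145 146 148 116  74
  82  82  82  83]
back 48 slope deg 1.2177240337405606 x at y=-60 17.862551116946868 rms 0.4074977568098347
front 48 slope deg 0.3077342375704853 x at y=-60 1.2958475157348754 rms 0.5535300502423043
bottom 46 slope deg 0.6582871314412431 x at y=-60 2.9644722185093157 rms 0.6015169561950915
```

The camera slopes agree to within about 1°, but I want physical confirmation. I'll press the rack gently against the fence again with closed fingers, then press the jaw again.

```bash
python3 - <<'E'
from h import *
O=np.array([708.9,32.2]); a=np.radians(-6.8); ex=np.array([np.cos(a),np.sin(a)]);ey=np.array([-ex[1],ex[0]])
t=O-118*ex-72*ey; print(t); to(t[0],t[1],95,-6.8)
E
```

```text
[583.20498433 -25.32184832]
t 9.9 tcp [ 641.4 -299.7   95.5] yaw -6.4 tilt [-0.003  0.002] F [-0.4  1.6 -0.4] w 0.2
tool shift mm [ -88.5 -266.1    1.2] az 0.4
```

Call:
{"method": "apply_moves", "body": {
  "deltas": [-0.03, -0.02, 0, 0, 0, 0, -0.03, -0.027, 0, 0, 0, 0, -0.0285, -0.027, 0, 0, 0, 0, 0, -0.032, 0, 0, 0, 0, 0, -0.032, 0, 0, 0, 0, 0, -0.032, 0, 0, 0, 0, 0, -0.032, 0, 0, 0, 0, 0, -0.032, 0, 0, 0, 0, 0, -0.032, 0, 0, 0, 0, 0, 0, 0, 0, 0, 0, 0, 0, 0.04, 0, 0, 0, 0, 0, 0.04, 0, 0, 0, 0, 0, 0, 0, 0, 0]
}}

```text
time: 10.98
tool_pos: [577.7, -22.2, 10.0]
ee_rot: [-0.001, 0.999, -0.053, -0.006]
wrist_force: [-1.8, -0.3, -0.9]
gripper_width: 0.3
grip_force: 0.0
```

Call:
{"method": "apply_moves", "body": {
  "deltas": [0.004, 0, 0, 0, 0, 0, 0.004, 0, 0, 0, 0, 0, 0.003, 0, 0, 0, 0, 0, 0.002, 0, 0, 0, 0, 0, 0.002, 0, 0, 0, 0, 0]
}}

```text
time: 11.4
tool_pos: [600.1, -26.3, 18.8]
ee_rot: [-0.0, 0.999, -0.054, 0.001]
wrist_force: [0.4, -1.0, -1.6]
gripper_width: 0.1
grip_force: 0.0
```

Call:
{"method": "apply_moves", "body": {
  "deltas": [0.001, 0, 0, 0, 0, 0, 0.001, 0, 0, 0, 0, 0]
}}

```text
time: 11.57
tool_pos: [601.1, -26.6, 17.7]
ee_rot: [0.0, 0.999, -0.054, 0.0]
wrist_force: [-0.6, 0.1, -1.1]
gripper_width: 0.1
grip_force: 0.0
```

Call:
{"method": "apply_moves", "body": {
  "deltas": [0.001, 0, 0, 0, 0, 0, 0.001, 0, 0, 0, 0, 0]
}}

```text
time: 11.73
tool_pos: [602.7, -26.7, 17.2]
ee_rot: [-0.0, 0.999, -0.054, -0.0]
wrist_force: [-0.1, -0.6, 0.0]
gripper_width: 0.7
grip_force: 0.0
```

Call:
{"method": "apply_moves", "body": {
  "deltas": [0.001, 0, 0, 0, 0, 0, 0.001, 0, 0, 0, 0, 0]
}}

```text
time: 11.9
tool_pos: [604.7, -26.9, 17.1]
ee_rot: [-0.0, 0.999, -0.054, -0.0]
wrist_force: [0.8, -0.2, 0.6]
gripper_width: 0.4
grip_force: 0.0
```

Call:
{"method": "apply_moves", "body": {
  "deltas": [0.001, 0, 0, 0, 0, 0, 0.001, 0, 0, 0, 0, 0]
}}

```text
time: 12.07
tool_pos: [605.4, -26.9, 16.9]
ee_rot: [0.0, 0.999, -0.054, -0.001]
wrist_force: [-10.0, 0.9, 8.2]
gripper_width: 0.7
grip_force: 5.1
```

Call:
{"method": "apply_moves", "body": {
  "deltas": [0.0005, 0, 0, 0, 0, 0, 0.0005, 0, 0, 0, 0, 0]
}}

```text
time: 12.23
tool_pos: [605.4, -27.0, 16.8]
ee_rot: [0.0, 0.999, -0.054, -0.002]
wrist_force: [-13.1, 0.8, 11.2]
gripper_width: 0.3
grip_force: 6.4
```

Call:
{"method": "apply_moves", "body": {
  "deltas": [0.001, 0, 0, 0, 0, 0, 0.0005, 0, 0, 0, 0, 0]
}}

```text
time: 12.4
tool_pos: [605.4, -27.0, 16.7]
ee_rot: [0.0, 0.999, -0.054, -0.004]
wrist_force: [-20.7, 0.7, 16.5]
gripper_width: 0.2
grip_force: 9.7
```

Call:
{"method": "apply_moves", "body": {
  "deltas": [-0.01, 0, 0, 0, 0, 0, -0.03, 0, 0, 0, 0, 0, 0, 0, -0.04, 0, 0, 0, 0, 0, -0.04, 0, 0, 0, 0, 0.04, -0.01, 0, 0, 0, 0, 0.04, 0, 0, 0, 0, 0, 0.04, 0, 0, 0, 0, 0, 0.04, 0, 0, 0, 0, 0.025, 0.025, 0, 0, 0, 0, 0.04, 0, 0, 0, 0, 0, 0.04, 0, 0, 0, 0, 0, 0, 0, 0, 0, 0, 0]
}}

```text
time: 13.4
tool_pos: [658.6, -218.6, 105.0]
ee_rot: [-0.001, 0.999, -0.055, 0.001]
wrist_force: [-2.0, 1.4, -0.4]
gripper_width: 0.5
grip_force: 0.0
```

```bash
python3 - <<'E'
from h import *
O=np.array([708.9,32.2]); a=np.radians(-6); ex=np.array([np.cos(a),np.sin(a)]);ey=np.array([-ex[1],ex[0]])
p,M=state(); print('tcp fix',(p[:2]-O)@ex,(p[:2]-O)@ey)
f='top4.png';cap('top',f);cap('side','side4.png')
c=load(f); hsv=cv2.cvtColor(cv2.imread('pics/'+f),cv2.COLOR_BGR2HSV)
m=cv2.inRange(hsv,(8,120,120),(25,255,255)); n,l,st,ce=cv2.connectedComponentsWithStats(m)
P=np.array([px2w(c,*ce[i],50)[:2] for i in range(1,n) if 255<ce[i][0]<315 and 130<ce[i][1]<185 and st[i][4]>3])-O
F=np.c_[P@ex,P@ey]; print(len(P),F.mean(0))
G=F[np.argsort(-F[:,0])]
for k in range(4): g=G[6*k:6*k+6]; print(k,np.degrees(np.polyfit(g[:,1],g[:,0],1)[0]))
a=cv2.imread('pics/top4.png')[120:195,250:350];b=cv2.imread('pics/side4.png')[130:205,215:315]
cv2.imwrite('pics/both4.png',np.vstack([cv2.resize(q,(400,300),interpolation=cv2.INTER_CUBIC) for q in(a,b)]))
E
```

```text
t 13.4 tcp [ 658.6 -218.6  105. ] yaw -6.3 tilt [0.002 0.003] F [-2.   1.4 -0.4] w 0.5
tcp fix -23.78232245003243 -254.64750421017203
24 [-42.11982756 -58.04182597]
0 1.0548146807661687
1 1.3002316267052585
2 1.1164951099890317
3 1.084145455554476
```

View pics/both4.png

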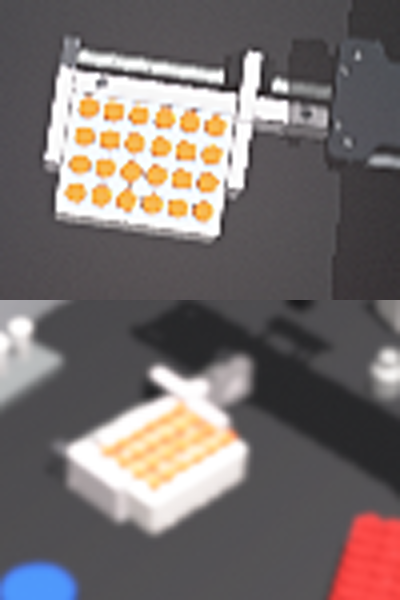

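The press to about 20 N moved nothing: the rack is tight on the fence, the stop at (58,120) and the jaw at (242,140), and the robot is clear. I'm handing it in.

```bash
python3 -c "
from workcell import env
print(env.job_done())"
```

```text
the job is handed in; nothing more can be done
None
```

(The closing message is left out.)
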